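# Put the red glass rod away

### The job

At the lampworker's bench, take the red glass rod from the notched rest and lay it in the open top drawer of the small drawer unit; set it down gently, do not drop it in. Then slide the drawer fully shut, leaving the blue rod lying where it is on the rest.

Things in the scene. Friction and masses are not known exactly. Their poses are not given: they have to be found in the camera images.
- red_rod_center (a point): Centre of the red glass rod: round, 16 mm thick, 110 mm long, 30 to 85 g; x runs along it. It lies level in a notch of a fixed steel rest, axis 45 mm above the bench. The rest holds red rod, blue rod and a wood-handled reamer, parallel, 75 mm apart, in any order, on two cross bars (68 mm clear between) that come up to the rods' axes; between them the rod is free, 39 mm above a base plate.
- blue_rod_center (a point): Centre of the blue glass rod, the same size and shape as the red one and lying in another notch; a bystander.
- drawer_handle (a point): Middle of the open top drawer's bar handle; moves with it. The bar runs along y, 11 mm thick, 120 mm long, 112 mm above the bench, 35 mm before the wood front; x points into the grey cabinet (shutting). Inner floor 27 mm below this point, from x = 56 to 271 mm, 198 mm wide (y); uncovered from x = 56 for the opening less 6 mm. Above the floor: walls 43, front 53, cabinet top 65 mm.
- drawer (a joint): Opening of the top drawer in m: 0 is fully shut, about 0.14 to 0.175 at the start; it slides with a light friction of 1 to 3 N and stays where it is left.
Things that resemble listed ones, but are neither listed nor needed, are in the scene too. What is shaped like the part that bears red_rod_center but turquoise or yellow is not meant.

How it is judged:
On the way:
1. the red rod lies in the open drawer, let go by the gripper (x of red_rod_center in the frame of drawer_handle between 0.056 and 0.271 m and y of red_rod_center in the frame of drawer_handle between -0.1 and 0.1 m and z of red_rod_center in the frame of drawer_handle between -0.027 and -0.007 m and value of joint drawer above 0.05 m and contact force between the fingers and red_rod below 0.1 N), for 0.2 s.
At the end, for the whole second after the job is handed in: The top drawer is shut to within 12 mm, the red rod lies on its floor inside it (centre less than 20 mm above the floor), and the blue rod is within 30 mm of where it lay (value of joint drawer below 0.012 m and x of red_rod_center in the frame of drawer_handle between 0.056 and 0.271 m and y of red_rod_center in the frame of drawer_handle between -0.1 and 0.1 m and z of red_rod_center in the frame of drawer_handle between -0.027 and -0.007 m and distance of blue_rod_center from where it was at the start of the episode below 0.03 m); the robot touches nothing.
It fails at once if the red rod is dropped: moving faster than 0.8 m/s (a fall of over 30 mm) with nothing holding it (linear speed of red_rod above 0.8 m/s and contact force between the fingers and red_rod below 0.1 N).
It fails at once if the blue rod is moved by more than 30 mm (distance of blue_rod_center from where it was at the start of the episode above 0.03 m).
It also fails if it takes over 45 s, if anything falls off the work surface, if the arm or the gripper's body presses on something with over 40 N, if the wrist force passes 120 N, or if a joint passes its speed limit or range.

### The arm

A 6-joint arm with a two-finger parallel gripper is mounted at the origin on the work surface. World frame = base frame: x ahead of the robot, y to its left, z up, the work surface at z = 0. Lengths are in m, angles in rad, forces in N, time in s.
With the tool pointing down it reaches from about 0.2 to 0.875 m from the base axis. Payload 3.4 kg.
Tool frame: the origin (TCP) lies at the very end of the fingers, on their centre line; the grasp point (between the pads) lies 19 mm behind it; z points along the fingers, y is the line along which they close (so a half turn about z gives the same grasp; the last joint's range is limited). The gripper opens to 94 mm and grips with 3 to 60 N. Pads are 16 mm wide; open, the fingers measure 119 mm over their backs; the gripper's body (75 mm by 177 mm) begins 78 mm behind the grasp point.
Start: joints at [1.014, 0.276, 1.505, -0, 1.361, -0.121], TCP at [0.243, 0.521, 0.205] pointing down, gripper open.
Joint ranges: [-2.89, 2.89], [-0.75, 2.08], [0.22, 2.7], [-1.18, 4.32], [0.11, 2.71], [-2.7, 2.7]. Speed limits (rad/s): [2.57, 2.57, 3.14, 3.14, 3.14, 3.14].

### API

Orientations are given as a unit quaternion [x, y, z, w].
In Python, from workcell import readout, read_camera, workorder gives the robot as it stands.
- The arm moves only by the tool apply_moves, never from a script. Its argument "increments" is a list of rows, each a list of 5 numbers: the shift along the tool's x, y, z in units of 40 mm (1.0 is 40 mm), then the turn about the tool's z in units of 6 degrees (1.0 is 6 degrees), then the closure, from -1 (fully open) to 1 (shut), so that 0 is half open. A call has 1 to 12 rows; each row shifts and turns the commanded pose from where the row before left it, along the tool's axes as they then stand; what a row does not reach is not made up. A row lasts 1/12 s, in which the tool goes at most 41.7 mm and 7.16 degrees, less where a joint would pass 70% of its speed; a pose out of reach is approached as far as the arm can. A call is refused whole if a number of a shift passes 1 or a number of a turn 1, either way. A call with a gripper value outside its range is refused whole. The fingers move at their own pace and stop on an object; the grip force is fixed at half the most. Time passes only in rows, so rows that do not move let the fingers close. It gives the time, the measured TCP pose, the force, the opening and the grip force at its end, in the units of the state.
- readout.get_obs(): the state, without advancing time (a new reading comes with each control period).
- read_camera(name): name is "side" or "top"; returns a dict with "image" (384x512x3 uint8, red, green, blue), "fx", "fy", "cx", "cy" (pixels), "cam_to_world" (4x4, takes a point from camera to world coordinates). Camera axes: x right, y down, z forward; pixel columns grow to the right and rows downward; lengths in m; the calibration is good to about 2 mm. A picture is of the moment at which its call begins. There is no depth.
- workorder.finish_job(): hands the job in; it is judged then, once.
The state is a dict: "t": time; "joint_pos": joint angles; "joint_vel": joint speeds; "joint_torque": joint torques, N m; "tcp_pos": TCP position; "tool_rot": TCP orientation; "force": force on the tool from outside, world axes, zero at the start; "moment": the same for the moment, N m; "gripper_width": finger opening in m; "grip_force": force on a finger pad.
Only numpy, scipy, OpenCV 4.12 (cv2) and the standard library are available. Lean on these libraries where they do the work, as an engineer would, in place of code of your own. Each camera call takes 0.05 s, during which the arm holds its last target. There are 200 camera calls.

## Working session

There is one attempt and no reset: what is moved stays moved. The work goes in short steps, Python scripts to look and compute and a tool call to move; the robot and the scene stay as the last step left them, time stands still between calls to the robot, and variables do not carry over. Pictures are saved under pics/ and viewed, at most 10 in all, crops included, and the job is handed in when it is done.

Besides the shell and the picture viewer there is one more tool, called after "Request:" as name([rows], argument=value, ...), one row to a line, values as JSON. apply_moves: Moves the arm, as the interface text tells. Its arguments: {"type":"object","properties":{"increments":{"type":"array","items":{"type":"array","items":{"type":"number"}}}},"required":["increments"]}

```bash
mkdir -p pics
python3 - <<'E'
from workcell import readout, read_camera
import cv2,numpy as np
for n in("top","side"):
    c=read_camera(n); cv2.imwrite(f"pics/{n}0.png",cv2.resize(c["image"][:,:,::-1],(768,576),interpolation=cv2.INTER_CUBIC))
    np.savez(f"{n}0.npz",**c); print(n,c["fx"],c["cx"],c["cy"],np.round(c["cam_to_world"],3).tolist())
o=readout.get_obs();print(o["t"],o["tcp_pos"],o["tool_rot"],o["gripper_width"])
E
```

```text
top 386.2323909793679 254.08364582145083 199.97329004782137 [[0.022, -0.989, 0.147, 0.39], [-1.0, -0.019, 0.02, -0.1], [-0.017, -0.147, -0.989, 1.07], [0.0, 0.0, 0.0, 1.0]]
side 413.54810769516115 259.86553064478886 198.45953473171383 [[0.79, -0.311, 0.528, 0.018], [-0.613, -0.426, 0.666, -0.71], [0.017, -0.849, -0.527, 0.624], [0.0, 0.0, 0.0, 1.0]]
0.1 [0.24247426 0.52082032 0.20470154] [ 2.16183134e-01  9.76352483e-01 -7.80331050e-04 -2.70311435e-04] 0.09381849996153184
```

View pics/top0.png

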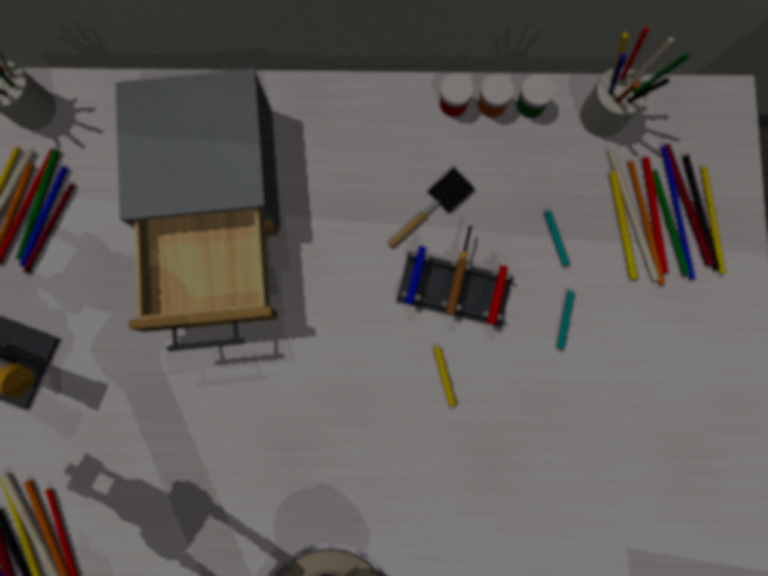

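View pics/side0.png

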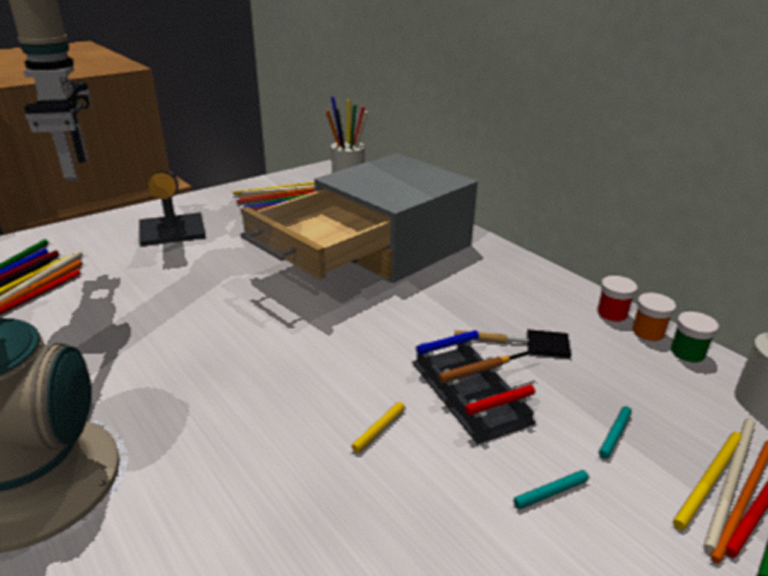

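The candidates for the red rod, in top-picture pixels (768 wide):
- The red rod on the right end of the rest, at (498,294).
- Red rods in the loose bunches, at (655,215), (25,220) and (62,530).
- The red jar at (455,100).
- The brown reamer at (457,283), in the middle of the rest, and the blue rod at (415,275), on its left.

I choose (498,294). The handle bar runs from about (172,347) to (243,341), and its shadow lies beside it.

```bash
cat > h.py <<'E'
import numpy as np,cv2
def ray(c,uv,z):
    T=c["cam_to_world"]; d=T[:3,:3]@np.array([(uv[0]-c["cx"])/c["fx"],(uv[1]-c["cy"])/c["fy"],1]); o=T[:3,3]
    return o+d*(z-o[2])/d[2]
def redrod(c,near,z,lo=((0,110,40),(172,110,40)),hi=((6,255,255),(180,255,255))):
    h=cv2.cvtColor(c["image"],cv2.COLOR_RGB2HSV)
    m=sum(cv2.inRange(h,a,b) for a,b in zip(lo,hi)).astype(np.uint8)
    n,l,s,ce=cv2.connectedComponentsWithStats(m)
    i=1+np.argmin(np.hypot(*(ce[1:]-near).T)+1e3*(s[1:,4]<15))
    p=np.argwhere(l==i)[:,::-1]
    P=np.array([ray(c,q,z)[:2] for q in p]); mu=P.mean(0); w,v=np.linalg.eigh(np.cov(P.T)); a=v[:,1]; e=(P-mu)@a
    return ce[i],s[i],mu,np.degrees(np.arctan2(a[1],a[0]))%180,mu+a*(e.max()+e.min())/2,np.ptp(e)
E
python3 - <<'E'
from h import *
t=np.load("top0.npz");s=np.load("side0.npz");k=1.5
print(redrod(t,(498/k,294/k),.048)); print(redrod(s,(500/k,400/k),.048))
print("blue",redrod(t,(415/k,275/k),.048,((110,110,40),),((130,255,255),)))
g=cv2.cvtColor(t["image"],cv2.COLOR_RGB2GRAY)
for n,uv,z in [("hL",(172,347),.112),("hR",(243,341),.112),("frontL",(131,327),.138),("frontR",(271,317),.138),("cabL",(121,220),.15),("cabR",(263,209),.15)]:
    print(n,ray(t,np.array(uv)/k,z))
for n,uv,z in [("hLs",(243,234),.112),("hRs",(293,256),.112)]: print(n,ray(s,np.array(uv)/k,z))
a=cv2.resize(t["image"][180:250,60:210,::-1],None,fx=5,fy=5,interpolation=cv2.INTER_CUBIC);b=cv2.resize(t["image"][160:225,255:355,::-1],None,fx=3,fy=3,interpolation=cv2.INTER_CUBIC)
im=np.zeros((600,750,3),np.uint8);im[:350]=a;im[350:545,:300]=b;
b=cv2.resize(s["image"][210:300,270:370,::-1],None,fx=2.5,fy=2.5);im[350:575,320:570]=b;cv2.imwrite("pics/crop.png",im)
E
```

```text
(array([331.22807018, 197.00350877]), array([324, 177,  14,  40, 285], dtype=int32), array([ 0.55401127, -0.28507624]), np.float64(167.30163206597754), array([ 0.55636434, -0.28560645]), np.float64(0.10877837862010366))
(array([332.29350649, 265.96623377]), array([310, 256,  47,  21, 385], dtype=int32), array([ 0.55284178, -0.28587062]), np.float64(168.3362391856519), array([ 0.55525838, -0.28636948]), np.float64(0.11735143712491053))
blue (array([276.52692308, 183.87692308]), array([269, 164,  15,  39, 260], dtype=int32), array([ 0.58693877, -0.13871634]), np.float64(167.29786485266678), array([ 0.58945995, -0.13928461]), np.float64(0.1069519795715993))
hL [0.44666601 0.26527347 0.112     ]
hR [0.45906168 0.14738099 0.112     ]
frontL [0.47621026 0.32492537 0.138     ]
frontR [0.49710252 0.09723439 0.138     ]
cabL [0.65198163 0.35132381 0.15      ]
cabR [0.67468497 0.11688103 0.15      ]
hLs [0.44738116 0.27368449 0.112     ]
hRs [0.47826549 0.14417957 0.112     ]
```

View pics/crop.png

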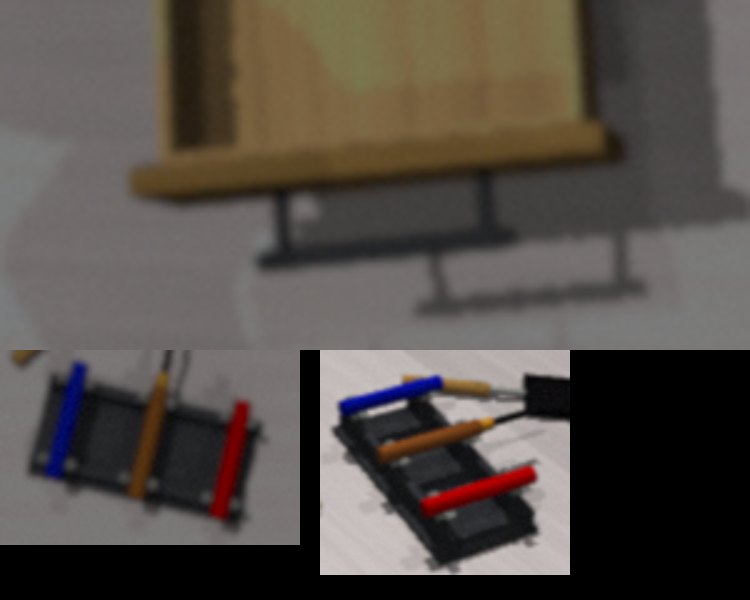

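The crop confirms the choice. The red rod is in the right-hand notch, crop (230,460), and the blue rod is at (67,420). The handle bar runs from (260,262) to (515,235), separate from its shadow. First I turn the tool, then cross over.

Request:
apply_moves([
  [0,0,0,-1,0],
  [0,0,0,-1,0],
  [0,0,0,-0.08,0],
  [-0.5,-0.75,0,0,0],
  [-0.5,-0.75,0,0,0],
  [-0.5,-0.75,0,0,0],
  [-0.5,-0.75,0,0,0],
  [-0.5,-0.75,0,0,0],
  [-0.5,-0.75,0,0,0],
  [-0.5,-0.75,0,0,0],
  [-0.5,-0.75,0,0,0],
  [-0.5,-0.75,0,0,0],
])

```text
t: 1.1
tcp_pos: [0.3601, 0.2171, 0.2054]
tool_rot: [0.11, 0.994, 0.0, 0.0]
force: [1.3, -0.3, -0.3]
gripper_width: 0.0469
grip_force: 0.0
```

Request:
apply_moves([
  [-0.5,-0.75,0,0,0],
  [-0.5,-0.75,0,0,0],
  [-0.5,-0.75,0,0,0],
  [-0.5,-0.75,0,0,0],
  [-0.5,-0.75,0,0,0],
  [-0.5,-0.75,0,0,0],
  [-0.5,-0.75,0,0,0],
  [-0.5,-0.75,0,0,0],
  [-0.5,-0.75,0,0,0],
  [-0.5,-0.75,0,0,0],
  [-0.5,-0.75,0,0,0],
  [-0.5,-0.75,0,0,0],
])

```text
t: 2.1
tcp_pos: [0.5167, -0.1864, 0.2052]
tool_rot: [0.11, 0.994, 0.0, -0.0]
force: [-0.4, 0.2, -0.1]
gripper_width: 0.0472
grip_force: 0.0
```

```bash
cat >> h.py <<'E'
def togo(x,y,z,yaw=None):
    from workcell import readout
    from scipy.spatial.transform import Rotation as R
    o=readout.get_obs(); M=R.from_quat(o["tool_rot"]).as_matrix()
    yw=np.degrees(np.arctan2(M[1,0],M[0,0]))
    print("t",round(o["t"],2),"tcp",np.round(o["tcp_pos"],4),"yaw",round(yw,2),"units",np.round(M.T@(np.array([x,y,z])-o["tcp_pos"])/.04,3),"turn",None if yaw is None else round(-((yaw-yw+180)%360-180)/6,3),"F",np.round(o["force"],1),"w",round(o["gripper_width"],4),"g",np.round(o["grip_force"],1),"j",np.round(o["joint_pos"],2))
E
python3 -c "
from h import *; togo(.556,-.286,.1,167.5)"
```

```text
t 2.1 tcp [ 0.5167 -0.1864  0.2052] yaw 167.33 units [-1.506 -2.215  2.629] turn -0.028 F [-0.4  0.2 -0.1] w 0.0472 g 0.0 j [-0.47  0.24  1.56  0.    1.35 -1.82]
```

Request:
apply_moves([
  [-0.4,-0.6,0,0,0],
  [-0.4,-0.6,0,0,0],
  [-0.4,-0.6,0,0,0],
  [-0.2,-0.3,0.2,0,0],
  [0,0,0.6,0,0],
  [0,0,0.6,0,0],
  [0,0,0.6,0,0],
  [0,0,0.3,0,0],
  [0,0,0,0,0],
  [0,0,0,0,0],
])

```text
t: 2.93
tcp_pos: [0.5524, -0.2778, 0.1125]
tool_rot: [0.109, 0.994, 0.001, -0.001]
force: [1.1, -0.1, -0.1]
gripper_width: 0.0469
grip_force: 0.0
```

Run:
```python
from h import *; from workcell import read_camera
togo(.556,-.286,.026,167.5)
a=read_camera("side");b=read_camera("top");print(redrod(a,(332,266),.048))
im=np.vstack([cv2.resize(a["image"][170:310,240:400,::-1],None,fx=2.5,fy=2.5)[:,:400]]);im2=cv2.resize(b["image"][150:245,255:371,::-1],None,fx=3.4,fy=3.4)[:350,:390]
o=np.zeros((350,790,3),np.uint8);o[:,:400]=im;o[:im2.shape[0],400:400+im2.shape[1]]=im2;cv2.imwrite("pics/close.png",o)
```

```text
t 2.93 tcp [ 0.5524 -0.2778  0.1125] yaw 167.47 units [-0.137 -0.183  2.161] turn -0.005 F [ 1.1 -0.1 -0.1] w 0.0469 g 0.0 j [-0.58  0.4   1.55  0.    1.19 -1.93]
(array([332.50393701, 266.11548556]), array([309, 256,  48,  21, 381], dtype=int32), array([ 0.55287035, -0.28646982]), np.float64(168.4299354776977), array([ 0.55449003, -0.28680141]), np.float64(0.11870665560178971))
```

View pics/close.png

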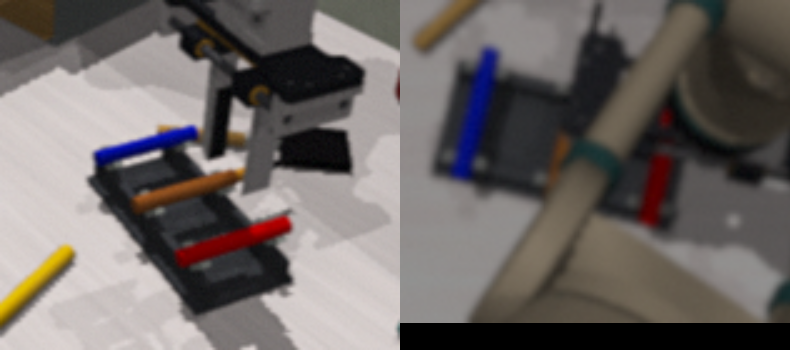

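The side view shows the open fingers above the rest, at crop (215,155) and (258,190), and the red rod untouched at (235,240). I'll centre over it and descend.

Request:
apply_moves([
  [-0.13,-0.19,0,0,0],
  [0,0,0.4,0,0],
  [0,0,0.4,0,0],
  [0,0,0.4,0,0],
  [0,0,0.4,0,0],
  [0,0,0.4,0,0],
  [0,0,0.15,0,0],
  [0,0,0,0,0],
  [0,0,0,0,0],
])

```text
t: 3.78
tcp_pos: [0.5572, -0.288, 0.0282]
tool_rot: [0.109, 0.994, -0.0, 0.001]
force: [1.0, -0.5, -0.8]
gripper_width: 0.0468
grip_force: 0.0
```

```bash
python3 -c "
from h import *; togo(.556,-.286,.026,167.5)"
```

```text
t 3.78 tcp [ 0.5572 -0.288   0.0282] yaw 167.5 units [0.041 0.041 0.056] turn -0.0 F [ 1.  -0.5 -0.8] w 0.0468 g 0.0 j [-0.59  0.49  1.64  0.    1.01 -1.94]
```

Request:
apply_moves([
  [0,0.04,0.05,0,0],
  [0,0,0,0,0.3],
  [0,0,0,0,0.6],
  [0,0,0,0,1],
  [0,0,0,0,1],
  [0,0,0,0,1],
  [0,0,0,0,1],
  [0,0,0,0,1],
])

```text
t: 4.45
tcp_pos: [0.5569, -0.286, 0.0257]
tool_rot: [0.109, 0.994, -0.0, 0.0]
force: [-0.7, -0.1, 1.6]
gripper_width: 0.015
grip_force: 30.0
```

Request:
apply_moves([
  [0,0,-0.2,0,1],
  [0,0,-0.4,0,1],
  [0,0,-0.6,0,1],
  [0,0,-0.6,0,1],
  [0,0,-0.6,0,1],
  [0,0,-0.6,0,1],
  [0,0,-0.6,0,1],
  [0,0,-0.6,0,1],
  [0,0,-0.4,0,1],
  [0,0,-0.2,0,1],
  [0,0,0,0,1],
])

```text
t: 5.37
tcp_pos: [0.5577, -0.2862, 0.2198]
tool_rot: [0.109, 0.994, -0.001, 0.002]
force: [0.4, 0.3, -0.7]
gripper_width: 0.015
grip_force: 30.0
```

Run:
```python
from h import *; from workcell import read_camera
togo(.62,.222,.24,185.5)
a=read_camera("side");print(redrod(a,(330,200),.24));cv2.imwrite("pics/lift.png",a["image"][:,:,::-1])
```

```text
t 5.37 tcp [ 0.5577 -0.2862  0.2198] yaw 167.51 units [ 1.225 12.74  -0.525] turn -2.998 F [ 0.4  0.3 -0.7] w 0.015 g 30.0 j [-0.59  0.35  1.37  0.    1.43 -1.94]
(array([332.42180095, 189.03317536]), array([320, 182,  26,  14, 211], dtype=int32), array([ 0.53000169, -0.27878261]), np.float64(176.90565992308987), array([ 0.53222463, -0.27890278]), np.float64(0.0686324233553414))
```

View pics/lift.png

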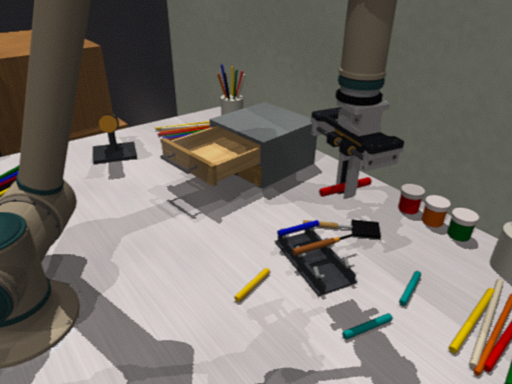

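The rod is held level at (345,187) with a 15 mm opening, the notch is empty, and the blue rod is still at (298,228). Next I turn the rod to lie along the drawer and carry it over.

Request:
apply_moves([
  [0,0,0,-0.75,1],
  [0,0,0,-0.75,1],
  [0,0,0,-0.75,1],
  [0,0,0,-0.75,1],
  [0,0.3,0,0,1],
  [-0.1,0.6,0,0,1],
  [-0.1,0.8,0,0,1],
  [-0.1,0.8,0,0,1],
  [-0.2,0.8,0,0,1],
  [-0.2,0.8,0,0,1],
  [-0.2,0.8,0,0,1],
  [-0.2,0.8,0,0,1],
])

```text
t: 6.42
tcp_pos: [0.5775, -0.052, 0.2162]
tool_rot: [-0.047, 0.999, 0.001, -0.001]
force: [0.5, -0.3, -0.1]
gripper_width: 0.0149
grip_force: 30.0
```

Request:
apply_moves([
  [-0.2,0.8,0,0,1],
  [-0.2,0.8,0,0,1],
  [-0.1,0.8,0,0,1],
  [-0.1,0.8,0,0,1],
  [0,0.8,0,0,1],
  [0,0.8,0,0,1],
  [0,0.8,0,0,1],
  [0,0.6,0,0,1],
  [0,0.4,0,0,1],
  [0,0,0,0,1],
  [0,0,0,0,1],
])

```text
t: 7.33
tcp_pos: [0.5759, 0.2112, 0.2163]
tool_rot: [-0.049, 0.999, -0.0, -0.001]
force: [-0.2, -0.3, -0.6]
gripper_width: 0.0153
grip_force: 30.0
```

Run:
```python
from h import *; from workcell import read_camera
togo(.577,.218,.14,185.5)
a=read_camera("side");cv2.imwrite("pics/over.png",cv2.resize(a["image"][60:210,130:330,::-1],None,fx=3.5,fy=3.5))
```

```text
t 7.33 tcp [0.5759 0.2112 0.2163] yaw -174.44 units [-0.048  0.168  1.908] turn 0.01 F [-0.2 -0.3 -0.6] w 0.0153 g 30.0 j [ 0.24  0.33  1.4  -0.    1.42 -1.43]
```

View pics/over.png

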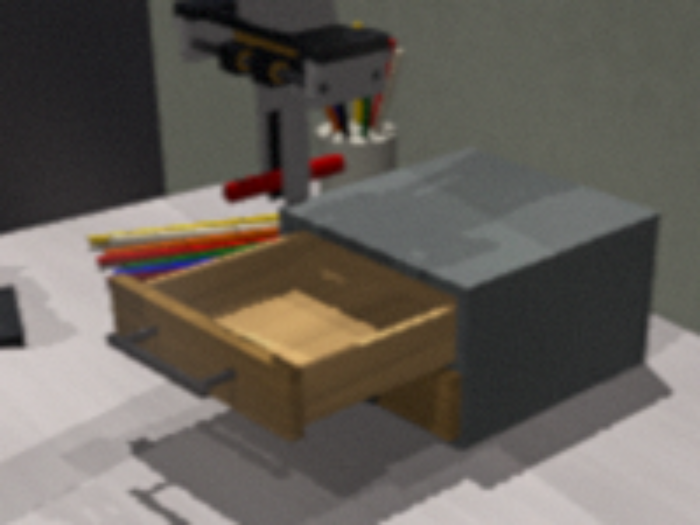

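The rod hangs level over the open drawer, crop (285,178), clear of the cabinet. I'll lower it.

Request:
apply_moves([
  [0,0.16,0.2,0,1],
  [0,0,0.4,0,1],
  [0,0,0.4,0,1],
  [0,0,0.4,0,1],
  [0,0,0.4,0,1],
  [0,0,0.4,0,1],
  [0,0,0.4,0,1],
  [0,0,0.2,0,1],
  [0,0,0.2,0,1],
  [0,0,0,0,1],
  [0,0,0,0,1],
])

```text
t: 8.3
tcp_pos: [0.5768, 0.2166, 0.0974]
tool_rot: [-0.048, 0.999, 0.0, -0.0]
force: [0.5, 0.1, -1.2]
gripper_width: 0.015
grip_force: 30.0
```

Request:
apply_moves([
  [0,0,0.05,0,1],
  [0,0,0.05,0,1],
  [0,0,0,0,1],
  [0,0,0,0,1],
])

```text
t: 8.63
tcp_pos: [0.5769, 0.217, 0.0938]
tool_rot: [-0.048, 0.999, 0.0, 0.0]
force: [-0.8, 0.9, 0.2]
gripper_width: 0.0154
grip_force: 30.0
```

Request:
apply_moves([
  [0,0,0.05,0,1],
  [0,0,0.05,0,1],
  [0,0,0,0,1],
  [0,0,0,0,1],
])

```text
t: 8.97
tcp_pos: [0.5765, 0.2169, 0.0893]
tool_rot: [-0.048, 0.999, -0.0, -0.0]
force: [-0.2, -0.1, 0.1]
gripper_width: 0.0153
grip_force: 30.0
```

Request:
apply_moves([
  [0,0,0.04,0,1],
  [0,0,0,0,1],
  [0,0,0,0,1],
])

```text
t: 9.22
tcp_pos: [0.5766, 0.2169, 0.0878]
tool_rot: [-0.048, 0.999, 0.0, -0.0]
force: [-0.8, 0.7, -0.7]
gripper_width: 0.0154
grip_force: 30.0
```

The fingertips are about 3 mm above the floor, so I'll open slowly.

Request:
apply_moves([
  [0,0,0.03,0,1],
  [0,0,0,0,0.67],
  [0,0,0,0,0.65],
  [0,0,0,0,0.62],
  [0,0,0,0,0.58],
  [0,0,0,0,0.5],
  [0,0,0,0,0.4],
  [0,0,0,0,0.3],
  [0,0,0,0,0.2],
  [0,0,0,0,0.2],
  [0,0,0,0,0.2],
  [0,0,0,0,0.2],
])

```text
t: 10.22
tcp_pos: [0.5767, 0.2169, 0.0867]
tool_rot: [-0.048, 0.999, 0.0, 0.0]
force: [0.2, -0.1, 0.4]
gripper_width: 0.0377
grip_force: 0.0
```

Request:
apply_moves([
  [0,0,-0.2,0,0.2],
  [0,0,-0.3,0,0.2],
  [0,0,-0.5,0,0.2],
  [0,0,-0.5,0,0.2],
  [0,0,-0.6,0,0.2],
  [0,0,-0.6,0,0.2],
  [0,0,-0.6,0,0.2],
  [0,0,-0.2,0,0.2],
  [0,0,0,0,0.5],
  [0,0,0,0,1],
])

```text
t: 11.05
tcp_pos: [0.5764, 0.2168, 0.2264]
tool_rot: [-0.048, 0.999, 0.0, -0.0]
force: [-0.2, 0.2, -0.5]
gripper_width: 0.0276
grip_force: 0.0
```

Run:
```python
from h import *; from workcell import read_camera
togo(.41,.202,.26,185.5)
a=read_camera("side");cv2.imwrite("pics/placed.png",cv2.resize(a["image"][60:210,130:330,::-1],None,fx=3.5,fy=3.5))
print(redrod(a,(218,150),.095))
```

```text
t 11.05 tcp [0.5764 0.2168 0.2264] yaw -174.48 units [ 4.177  0.031 -0.839] turn 0.003 F [-0.2  0.2 -0.5] w 0.0276 g 0.0 j [ 0.25  0.33  1.38  0.    1.44 -1.42]
(array([216.98076923, 155.46153846]), array([205, 150,  23,  11, 104], dtype=int32), array([0.59181611, 0.21736993]), np.float64(9.189509901056084), array([0.59557759, 0.21797845]), np.float64(0.07933794648707107))
```

View pics/placed.png

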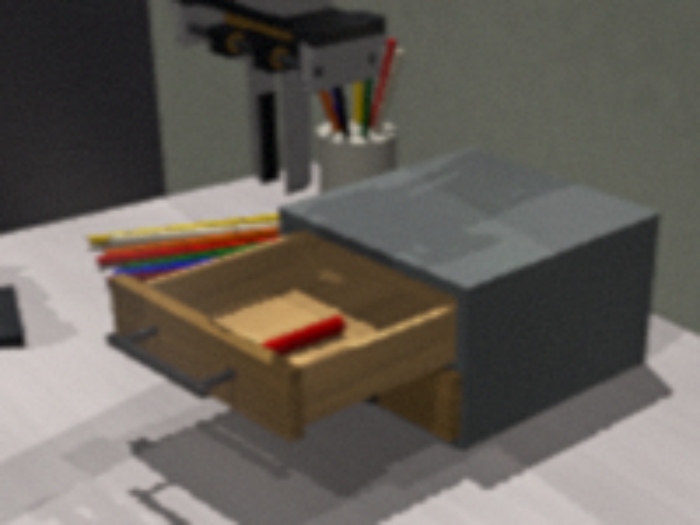

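The red rod lies on the drawer floor, crop (305,335), let go. Next I move the closed fingers in front of the handle.

Request:
apply_moves([
  [0.4,0,0,0,1],
  [0.75,0,0,0,1],
  [0.8,0,0,0,1],
  [0.8,0,0,0,1],
  [0.8,0,0,0,1],
  [0.6,0,0,0,1],
  [0.3,0,0,0,1],
  [0,0,0,0,1],
  [0,0,0,0,1],
])

```text
t: 11.85
tcp_pos: [0.4, 0.1999, 0.2262]
tool_rot: [-0.048, 0.999, -0.0, 0.0]
force: [0.0, -0.0, 0.5]
gripper_width: 0.0005
grip_force: 0.0
```

Request:
apply_moves([
  [0,0,0.3,0,1],
  [0,0,0.5,0,1],
  [0,0,0.5,0,1],
  [0,0,0.5,0,1],
  [0,0,0.5,0,1],
  [0,0,0.5,0,1],
  [0,0,0.3,0,1],
  [0,0,0.15,0,1],
  [0,0,0,0,1],
  [0,0,0,0,1],
])

```text
t: 12.68
tcp_pos: [0.4007, 0.2, 0.0965]
tool_rot: [-0.048, 0.999, -0.0, 0.0]
force: [-0.1, -0.8, 0.4]
gripper_width: 0.0005
grip_force: 0.0
```

Run:
```python
from h import *; from workcell import read_camera
togo(.44,.205,.095,185.5)
a=read_camera("side");cv2.imwrite("pics/prepush.png",cv2.resize(a["image"][60:210,100:300,::-1],None,fx=3.5,fy=3.5))
```

```text
t 12.68 tcp [0.4007 0.2    0.0965] yaw -174.51 units [-0.989  0.032  0.037] turn -0.001 F [-0.1 -0.8  0.4] w 0.0005 g 0.0 j [ 0.31  0.18  1.93 -0.    1.03 -1.36]
```

View pics/prepush.png

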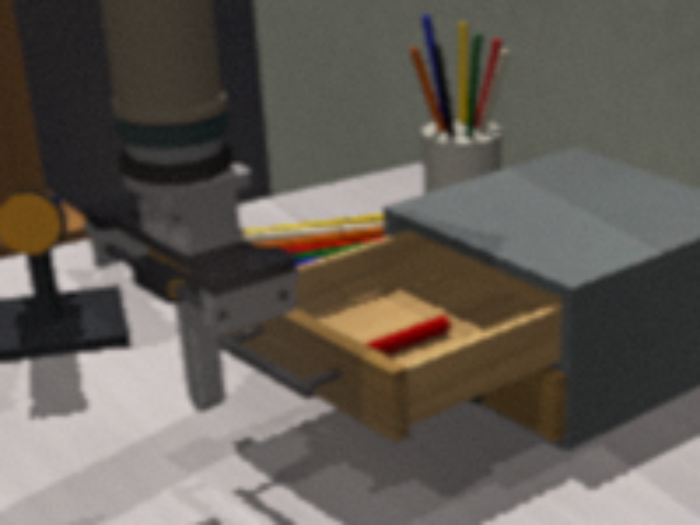

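The closed fingers at (203,395) stand before the handle bar, with the rod still in the drawer. I'll push gently.

Request:
apply_moves([
  [-0.2,0,0,0,1],
  [-0.3,0,0,0,1],
  [-0.2,0,0,0,1],
  [-0.1,0,0,0,1],
  [-0.1,0,0,0,1],
  [-0.1,0,0,0,1],
  [-0.2,0,0,0,1],
  [-0.25,0,0,0,1],
  [-0.25,0,0,0,1],
  [-0.25,0,0,0,1],
  [-0.25,0,0,0,1],
  [-0.25,0,0,0,1],
])

```text
t: 13.73
tcp_pos: [0.4982, 0.2094, 0.0966]
tool_rot: [-0.048, 0.999, 0.0, -0.0]
force: [-2.2, 1.6, 0.9]
gripper_width: 0.0004
grip_force: 0.7
```

Request:
apply_moves([
  [-0.25,0,0,0,1],
  [-0.25,0,0,0,1],
  [-0.25,0,0,0,1],
  [-0.25,0,0,0,1],
  [-0.25,0,0,0,1],
  [-0.25,0,0,0,1],
  [-0.2,0,0,0,1],
  [-0.15,0,0,0,1],
  [-0.1,0,0,0,1],
  [-0.1,0,0,0,1],
  [0,0,0,0,1],
])

```text
t: 14.65
tcp_pos: [0.5799, 0.2169, 0.0968]
tool_rot: [-0.048, 0.999, -0.0, 0.001]
force: [-0.0, -0.4, -0.7]
gripper_width: 0.0008
grip_force: 0.0
```

Run:
```python
from h import *; from workcell import read_camera
togo(.60,.221,.095,185.5)
a=read_camera("side");print(redrod(a,(235,150),.093)[:4]);cv2.imwrite("pics/push.png",cv2.resize(a["image"][60:210,130:330,::-1],None,fx=3.5,fy=3.5))
```

```text
t 14.65 tcp [0.5799 0.2169 0.0968] yaw -174.49 units [-0.51   0.053  0.046] turn 0.001 F [-0.  -0.4 -0.7] w 0.0008 g 0.0 j [ 0.25  0.42  1.57 -0.    1.15 -1.42]
(array([250.46875, 142.65625]), array([245, 141,  12,   4,  32], dtype=int32), array([0.72696067, 0.23655511]), np.float64(124.3475827412917))
```

View pics/push.png

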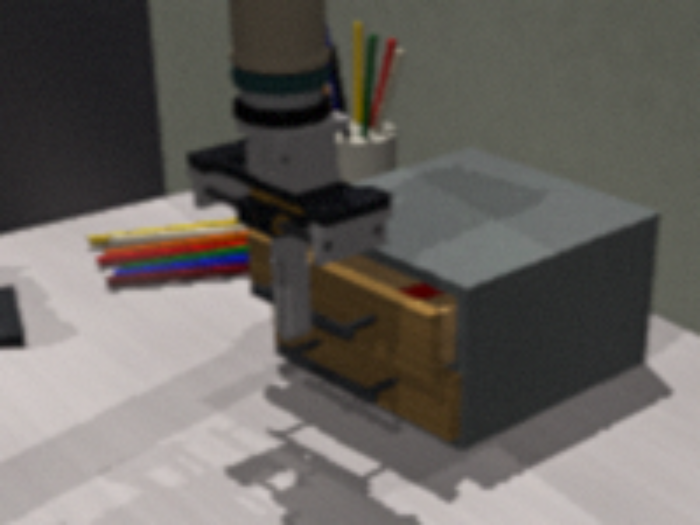

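The drawer is about 2 cm from shut; the rod shows through the gap at (425,290). I'll push on in small steps and watch the force.

Request:
apply_moves([
  [-0.1,0,0,0,1],
  [-0.1,0,0,0,1],
  [-0.1,0,0,0,1],
  [-0.1,0,0,0,1],
  [0,0,0,0,1],
])

```text
t: 15.12
tcp_pos: [0.5961, 0.2187, 0.0968]
tool_rot: [-0.048, 0.999, 0.0, 0.001]
force: [0.9, 0.3, -0.0]
gripper_width: 0.0008
grip_force: 0.0
```

Request:
apply_moves([
  [-0.07,0,0,0,1],
  [-0.07,0,0,0,1],
  [0,0,0,0,1],
  [0,0,0,0,1],
])

```text
t: 15.45
tcp_pos: [0.6007, 0.2191, 0.0967]
tool_rot: [-0.048, 0.999, 0.0, 0.0]
force: [-0.1, -0.1, -0.3]
gripper_width: 0.0004
grip_force: 0.0
```

Request:
apply_moves([
  [-0.05,0,0,0,1],
  [-0.05,0,0,0,1],
  [0,0,0,0,1],
  [0,0,0,0,1],
])

```text
t: 15.78
tcp_pos: [0.6041, 0.2195, 0.0966]
tool_rot: [-0.048, 0.999, 0.0, -0.0]
force: [-1.2, 0.6, -0.0]
gripper_width: 0.0006
grip_force: 0.4
```

Request:
apply_moves([
  [-0.05,0,0,0,1],
  [0,0,0,0,1],
  [0,0,0,0,1],
])

```text
t: 16.03
tcp_pos: [0.6043, 0.2196, 0.0966]
tool_rot: [-0.048, 0.999, -0.0, -0.002]
force: [-6.5, -0.5, 2.8]
gripper_width: 0.0008
grip_force: 2.6
```

Force has risen and the travel has stopped, so the drawer is against its stop. I'll back off and look.

Request:
apply_moves([
  [0.3,0,0,0,1],
  [0.6,0,0,0,1],
  [0.8,0,0,0,1],
  [0.8,0,0,0,1],
  [0.8,0,0,0,1],
  [0.4,0,0,0,1],
  [0,0,-0.5,0,1],
  [0,0,-0.7,0,1],
  [0,0,-0.7,0,1],
  [0,0,-0.3,0,1],
  [0,0,0,0,1],
  [0,0,0,0,1],
])

```text
t: 17.03
tcp_pos: [0.4598, 0.2057, 0.1852]
tool_rot: [-0.048, 0.999, 0.0, 0.002]
force: [-0.2, -0.3, -0.1]
gripper_width: 0.0008
grip_force: 0.0
```

Run:
```python
from h import *; from workcell import read_camera
a=read_camera("side");cv2.imwrite("pics/shut.png",cv2.resize(a["image"][60:270,130:370,::-1],None,fx=2.8,fy=2.8))
b=read_camera("top");print("blue",redrod(b,(276.5,183.9),.048,((110,110,40),),((130,255,255),)))
togo(.6,.22,.1)
```

```text
blue (array([276.54166667, 183.9280303 ]), array([269, 164,  15,  39, 264], dtype=int32), array([ 0.58679989, -0.13875738]), np.float64(167.5087821059108), array([ 0.58944911, -0.13934427]), np.float64(0.10695390825208717))
t 17.13 tcp [0.4584 0.2053 0.1835] yaw -174.49 units [-3.563  0.028  2.082] turn None F [0.3 0.1 0.7] w 0.0006 g 0.0 j [ 0.28  0.18  1.69 -0.    1.27 -1.38]
```

View pics/shut.png

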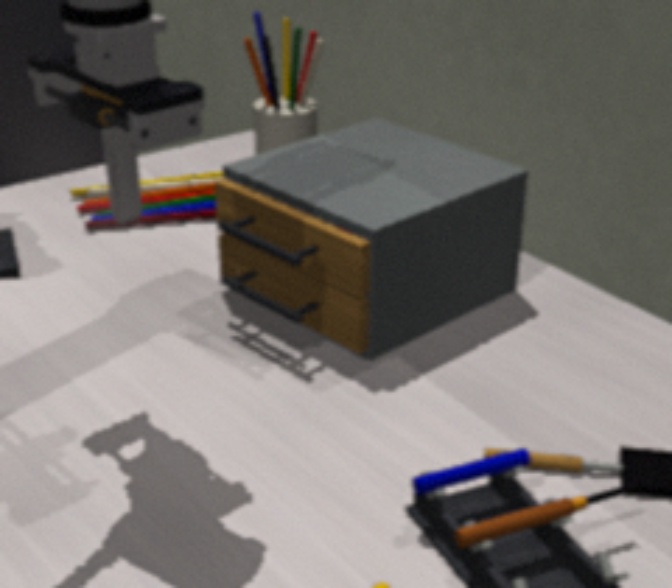

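The top drawer front, around (295,215), is flush with the lower one at (295,290). The blue rod at (470,470) has not moved, and the gripper is clear.

```bash
python3 -c "
from workcell import workorder; print(workorder.finish_job())"
```

```text
the job is handed in; nothing more can be done
None
```

The red rod is in the top drawer and the drawer is shut against its stop, with the blue rod unmoved; the rod fell about 12 mm on release because the fingertips reach past the grip. The job is handed in, and no verdict came back.

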